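# Open the spare inlet of the fume extractor

### The arm

A 6-joint arm with a two-finger parallel gripper is mounted at the origin on the work surface. World frame = base frame: x ahead of the robot, y to its left, z up, the work surface at z = 0. Lengths are in m, angles in degrees, forces in N, time in s.
With the tool pointing down it reaches from about 0.3 to 0.75 m from the base axis. Payload 8.5 kg.
Tool frame: the origin (TCP) lies on the centre line of the jaws, within the pads' length; the fingertips stand 14 mm ahead of it and the grasp point (between the pads) lies 5 mm behind it; z points along the fingers, x is the direction in which the jaws open and shut, and the axes are right-handed (so a half turn about z gives the same grasp; the last joint's range is limited). The gripper opens to 85 mm and grips with 20 to 120 N. Pads are 22 mm wide; open, the fingers measure 114 mm over their backs; the gripper's body (76 mm by 85 mm) begins 54 mm behind the grasp point. The pads swing forward as they close: fully open they stand 13 mm farther back than shut.
Start: joints at [60.258, 21.807, 74.336, -0, 83.858, -12.336], TCP at [0.165, 0.525, 0.245] pointing down, gripper open.
Joint ranges: [-178.18, 178.18], [-50.72, 133.34], [12.68, 142.11], [-81.47, 261.47], [9.98, 163.14], [-165.26, 165.26]. Speed limits (degrees/s): [136.94, 136.94, 180, 180, 180, 180].

### API

Orientations are given as a 3x3 rotation matrix whose columns are the frame's x, y, z axes.
In Python, from rig import * gives the robot as it stands.
- The arm moves only by the shell command python3 -m crank 'ROWS' [FORCE]. ROWS is JSON, one flat list of numbers, 7 for each row, row after row: the turn, a rotation vector about the world's x, y, z in rad, then the shift along the world's x, y, z in m, then the opening in per cent of the stroke, from 0 (shut) to 100 (fully open). A call has 1 to 20 rows; each row shifts and turns the commanded pose from where the row before left it; what a row does not reach is not made up. A row lasts 1/10 s, in which the tool goes at most 50 mm and 8.59 degrees, less where a joint would pass 70% of its speed; a pose out of reach is approached as far as the arm can. A call is refused whole if a number of a shift passes 0.05 or a number of a turn 0.15, either way. A call with a gripper value outside its range is refused whole. The fingers move at their own pace and stop on an object; FORCE is the grip in N (left out, the last holds). Time passes only in rows, so rows that do not move let the fingers close. It gives the time, the measured TCP pose, the force and the opening at its end, in the units of the state.
- observe(): the state, without advancing time (a new reading comes with each control period).
- get_image(name): name is "side" or "top"; returns a dict with "frame" (480x640x3 uint8, red, green, blue), "fov_y" (degrees; the focal length in pixels is half the picture's height over the tangent of half this angle, whatever the lens; pixels are square), "cx", "cy" (the principal point, pixels), "world_to_cam" (4x4, takes a point from world to camera coordinates). Camera axes: x right, y up, looking along -z (the intrinsics and any distortion apply to the point x, -y, -z); pixel columns grow to the right and rows downward; lengths in m; the calibration is good to about 2 mm. A picture is of the moment at which its call begins. There is no depth.
- close_job(): hands the job in, once; it reports no verdict.
The state is a dict: "time_s": time; "q": joint angles; "qvel": joint speeds; "joint_efforts": joint torques, N m; "position": TCP position; "tool_rot": TCP orientation; "ft_force": force on the tool from outside, world axes, zero at the start; "wrist_torque": the same for the moment, N m; "grip_width": finger opening in m.
Only numpy, scipy, OpenCV 4.12 (cv2) and the standard library are available. Lean on these libraries where they do the work, as an engineer would, in place of code of your own. Each camera call takes 0.05 s, during which the arm holds its last target. There are 200 camera calls.

### The job

We need the spare inlet on top of the laser fume extractor for a second hose. First turn the fan knob fully anticlockwise to its off stop; then twist the tapered rubber bung in its seat until it breaks free (do not wrench it straight out), lift it out, and stand it upright in the grey parts tray without dropping it. Leave the fan off and do not disturb the mouse, lens cap and wooden blanks on the bench.

Things in the scene. Friction and masses are not known exactly. Their poses are not given: they have to be found in the camera images.
- extractor: benchtop fume extractor, fixed: light-grey case 260 x 320 mm (x, y), grey deck 170 mm above the bench. Origin: centre of its underside; x points from its front (control strip, robot side) to its back, z up. Carrying bars stick 31 mm out of its y sides, 135 mm up. On the deck, 45 mm behind the centre and 75 mm to either side, two inlet spigots: one with the bung, one with an elbow; sides vary.
- fan_knob (a joint): angle of the fan knob on the control strip, rad: 0 = hard against the off stop (fully anticlockwise seen from above), growing clockwise to 4.71 at full speed. It stays where it is left; it takes about 0.06 N m to turn.
- fan_knob_grip (a point): grey fan knob on the deck's black front control strip: skirt 46 mm across, 8 mm high, with an upright grip bar 40 long x 14 thick x 30 mm high. Point on the turning axis, 23 mm above the skirt's top, 7 mm below the bar's top: the height to pinch at. x runs along the bar to the black pointer line, y across its thickness, z up (turning axis). It lies 78 mm in front of the case's centre.
- bung_grip (a point): black rubber bung, 71 mm tall, 70-130 g: tapered shank 28 mm long (31 to 36 mm across), round flange 52 mm across, 6 mm thick, and an upright grip bar 48 long x 18 thick x 37 mm high. Point on its axis, 22 mm above the flange's top, 15 mm below the bar's top, 56 mm above the foot: the height to pinch at. x along the bar, y across it, z up. Upright at the start.
- bung_bar_end (a point): end of the bung's grip bar, 23 mm from its axis along its x, level with bung_grip. How the bung holds: seated it resists about 20 N of straight pull; a twist of about 0.45 N m, either way, starts it turning, and once turned some 0.35 rad (0.5 to be sure) in its seat the grip is gone and it lifts with little more than its weight. The shank is out after rising 28 mm.
- spare_inlet: grey plastic spigot in which the bung sits, fixed on the extractor's deck: tube 50 mm across, 40 mm bore, 34 mm tall; the bung's flange rests on its rim. Origin on its axis at the deck; z up. Seated, bung_grip is 62 mm above this origin.
- duct_elbow: the other inlet, fixed: spigot with an aluminium elbow 44 mm across that rises 112 mm above the deck and turns to the extractor's back into a hood 88 mm across (top 134 mm above the deck), reaching 128 mm back from the spigot's axis. Origin on the spigot's axis at the deck; its x points along the hood.
- parts_tray: shallow open tray of grey plastic, fixed on the bench, outside 160 x 190 (its x, y) x 32 mm, walls 4 mm, floor 4 mm thick, empty. Origin: centre of its underside, on the bench.
- lens_cap: black plastic lens cap lying open side up, 80 mm across, 16 mm high; bystander. Origin: centre of its underside.
- wood_blank_a: wooden blank 90 x 60 x 18 mm lying on the bench; bystander. Origin: centre of its underside.
- wood_blank_b: plywood blank 120 x 50 x 12 mm lying on the bench; bystander. Origin: centre of its underside.
- mouse: black computer mouse 105 x 60 x 31 mm; bystander. Origin: centre of its underside.
There are look-alikes about, which are no part of the job. Leave any blue, green or pink look-alike of the part that bears bung_grip alone.

How it is judged:
By the outcome, as a careful person would: the job done as asked, in the order asked, and still so for the second after the job is handed in, with the robot touching nothing.
It also fails if it takes over 72 s, if anything falls off the work surface, if the arm or the gripper's body presses on something with over 40 N, if the wrist force passes 120 N, or if a joint passes its speed limit or range.

## Working session

There is one attempt and no reset: what is moved stays moved. The work goes in short steps, Python scripts to look and compute and a shell command to move; the robot and the scene stay as the last step left them, time stands still between calls to the robot, and variables do not carry over. Pictures are saved under pics/ and viewed, about 8 in all and at most 12, crops included, and the job is handed in when it is done.

```bash
mkdir -p pics
cat > h.py <<'E'
from rig import *
import numpy as np, cv2
def snap(n,f):
    d=get_image(n); cv2.imwrite(f,cv2.cvtColor(d["frame"],cv2.COLOR_RGB2BGR)); np.save(f[:-4]+'.npy',d,allow_pickle=True); return d
def load(f): return np.load(f,allow_pickle=True).item()
def K(d):
    f=d["frame"].shape[0]/2/np.tan(np.radians(d["fov_y"])/2); return f,d["cx"],d["cy"]
def ray(d,u,v):
    f,cx,cy=K(d); p=np.array([[[u,v]]],float)
    k=np.array([[f,0,cx],[0,f,cy],[0,0,1.]]); dist=np.array(d.get("dist",np.zeros(5)),float)
    x,y=cv2.undistortPoints(p,k,dist)[0,0]
    T=np.array(d["world_to_cam"]); R=T[:3,:3]
    o=-R.T@T[:3,3]; r=R.T@np.array([x,-y,-1.]); return o,r/np.linalg.norm(r)
def onz(d,u,v,z):
    o,r=ray(d,u,v); return o+r*(z-o[2])/r[2]
def proj(d,P):
    f,cx,cy=K(d); T=np.array(d["world_to_cam"]); c=T[:3,:3]@np.array(P)+T[:3,3]
    return cx+f*c[0]/-c[2], cy-f*c[1]/-c[2]
def tri(d1,p1,d2,p2):
    o1,r1=ray(d1,*p1);o2,r2=ray(d2,*p2)
    s=np.linalg.lstsq(np.c_[r1,-r2],o2-o1,rcond=None)[0]; a=o1+s[0]*r1;b=o2+s[1]*r2
    return (a+b)/2,np.linalg.norm(a-b)
E
python3 - <<'E'
from h import *
for n in("top","side"):
    d=snap(n,f"pics/{n}0.png"); print(n,[ (k,np.round(v,3).tolist()) for k,v in d.items() if k!="frame"])
print(observe())
E
```

```text
top [('fov_y', 52.729), ('cx', 324.634), ('cy', 234.278), ('world_to_cam', [[-0.012, -1.0, 0.02, -0.061], [0.987, -0.009, 0.162, -0.608], [-0.162, 0.022, 0.987, -1.128], [0.0, 0.0, 0.0, 1.0]])]
side [('fov_y', 43.616), ('cx', 310.699), ('cy', 250.114), ('world_to_cam', [[-0.987, -0.158, 0.022, 0.551], [0.107, -0.556, 0.825, -0.223], [-0.118, 0.816, 0.565, -1.29], [0.0, 0.0, 0.0, 1.0]])]
{'time_s': 0.1, 'q': array([ 6.02574426e+01,  2.18358977e+01,  7.43778519e+01, -1.06539875e-03,
        8.38590359e+01, -1.23374199e+01]), 'qvel': array([-0.03141391, -0.09672899, -0.14368056,  0.0303659 , -0.08168839,
       -0.07323444]), 'joint_efforts': array([ 3.36637750e-03, -4.49227417e+01, -2.31656277e+01, -2.35928528e-04,
        3.71790185e-03,  3.19213268e-05]), 'position': array([0.1644181 , 0.52459534, 0.24480013]), 'tool_rot': array([[ 2.99124063e-01,  9.54214031e-01, -6.14170865e-04],
       [ 9.54213417e-01, -2.99124587e-01, -1.11216665e-03],
       [-1.24495863e-03, -2.53374272e-04, -9.99999193e-01]]), 'ft_force': array([-0.74230346,  0.12187845, -0.11749414]), 'wrist_torque': array([-0.01313436,  0.02752322,  0.00702931]), 'grip_width': 0.08511146583328803}
```

View pics/top0.png

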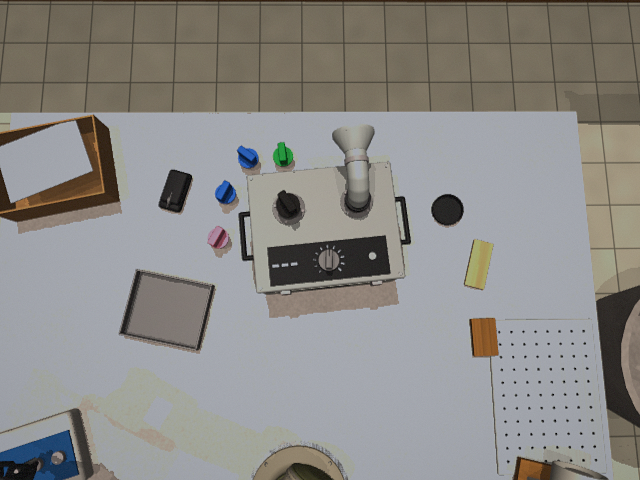

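View pics/side0.png

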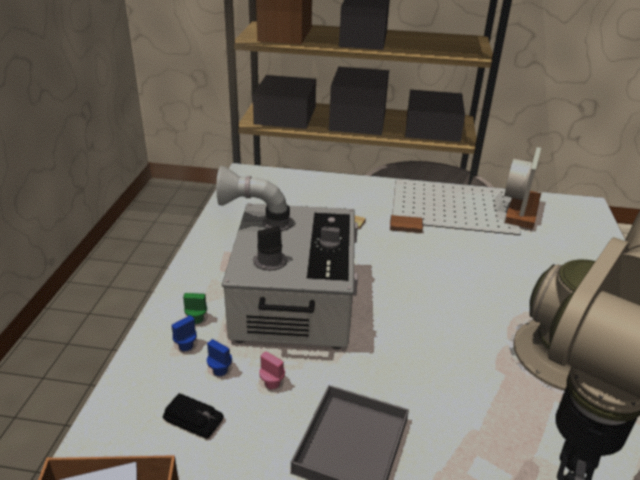

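Top view candidates: the black bung on the deck at (289,205). The look-alikes are blue at (248,157) and (226,192), green at (283,154) and pink at (218,237). The elbow spigot is at (357,200), the knob at (329,260), the tray at (168,310), the mouse at (175,190). I choose the black one on the deck and check it in a crop.

Run:
```python
from h import *
d=load("pics/top0.npy"); s=load("pics/side0.npy")
a=d["frame"][155:300,235:415]; b=s["frame"][200:290,220:360]
A=cv2.resize(a,None,fx=4,fy=4,interpolation=cv2.INTER_CUBIC)
cv2.imwrite("pics/c1.png",A[:,:,::-1])
cv2.imwrite("pics/c2.png",cv2.resize(b,None,fx=5,fy=5,interpolation=cv2.INTER_CUBIC)[:,:,::-1])
```

```text
(no output)
```

View pics/c1.png

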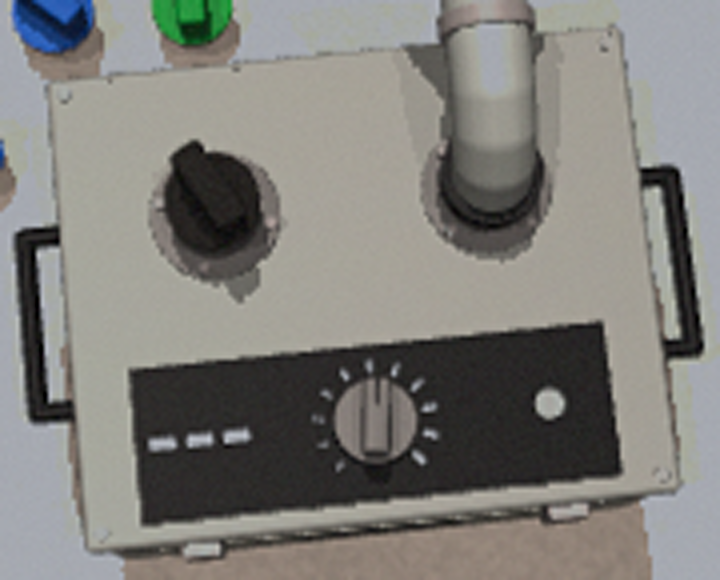

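View pics/c2.png

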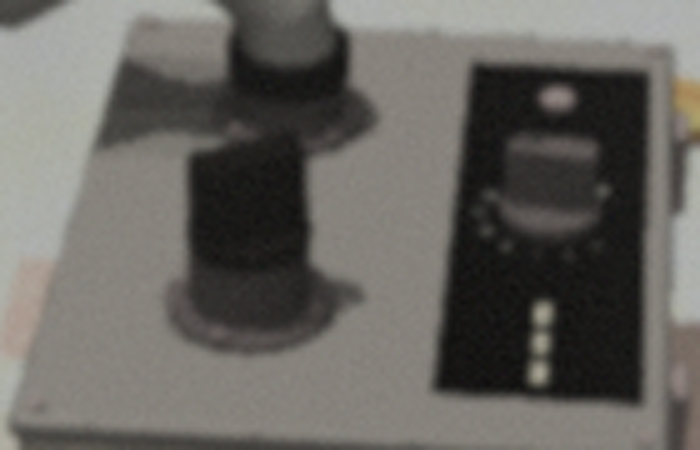

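Crop 1 shows the black bung's bar top from about (185,150) to (232,222), and the knob bar running near-vertical with its pointer line up at (377,385). The off tick is lower-left at (340,467), so the turn is about 140° anticlockwise. Crop 2 confirms that the black bung is seated in its spigot.

Run:
```python
from h import *
np.set_printoptions(precision=4,suppress=True)
d=load("pics/top0.npy"); s=load("pics/side0.npy")
c=lambda x,y:(235+x/4-.4,155+y/4-.4)
C=[onz(d,*c(*p),.170) for p in[(50,88),(620,28),(682,487),(88,548)]]
ctr=np.mean(C,0); back=(C[0]+C[1])/2-(C[2]+C[3])/2; left=(C[0]+C[3])/2-(C[1]+C[2])/2
yaw=np.arctan2(back[1],back[0]); yl=np.arctan2(left[1],left[0])-np.pi/2
print("case",ctr,np.degrees([yaw,yl]),np.linalg.norm(back),np.linalg.norm(left))
y=(yaw+yl)/2; R=np.array([[np.cos(y),-np.sin(y)],[np.sin(y),np.cos(y)]])
print("model knob",ctr[:2]+R@[-.078,0],"bung",ctr[:2]+R@[.045,.075])
def seg(a,b,z):
    A,B=onz(d,*c(*a),z),onz(d,*c(*b),z); v=A-B; print((A+B)/2,np.linalg.norm(v),np.degrees(np.arctan2(v[1],v[0])))
seg((377,377),(375,455),.208); seg((187,150),(230,224),.247)
t=lambda x,y:(220+x/5-.4,200+y/5-.4)
print("knob tri",tri(d,c(376,416),s,t(552,145)),"bung",tri(d,c(208,187),s,t(248,143)))
# tray: rim corners
im=cv2.cvtColor(d["frame"],cv2.COLOR_RGB2HSV); g=d["frame"].astype(int)
m=((g.sum(2)<430)).astype(np.uint8); m[:260]=0;m[360:]=0;m[:,:110]=0;m[:,225:]=0
k=max(cv2.findContours(m,0,1)[0],key=cv2.contourArea); r=cv2.minAreaRect(k); print("tray px",r)
P=[onz(d,*p,.032) for p in cv2.boxPoints(r)]; print(np.array(P),np.mean(P,0),np.linalg.norm(P[0]-P[1]),np.linalg.norm(P[1]-P[2]))
```

```text
case [ 0.6078 -0.0658  0.17  ] [5.4137 5.5431] 0.25695607250580704 0.3204331797522499
model knob [ 0.5302 -0.0733] bung [0.6454 0.0131]
[ 0.5304 -0.0718  0.208 ] 0.04091530767762309 -2.2396956498857756
[0.6443 0.0133 0.247 ] 0.044630500900975485 29.431290964611016
knob tri (array([ 0.5311, -0.0718,  0.2087]), np.float64(0.0016761544838650377)) bung (array([0.6452, 0.0135, 0.2487]), np.float64(0.0026571786438827215))
tray px ((166.84828186035156, 310.65728759765625), (84.54718017578125, 72.2548599243164), 12.994617462158203)
[[0.3701 0.4255 0.032 ]
 [0.537  0.3959 0.032 ]
 [0.4888 0.1958 0.032 ]
 [0.3235 0.2301 0.032 ]] [0.4299 0.3118 0.032 ] 0.16953123029677414 0.2058041322148085
```

```bash
python3 -m crank '[0,0,-0.144,0.0183,-0.0298,0.006,100, 0,0,-0.144,0.0183,-0.0298,0.006,100, 0,0,-0.144,0.0183,-0.0298,0.006,100, 0,0,-0.144,0.0183,-0.0298,0.006,100, 0,0,-0.144,0.0183,-0.0298,0.006,100, 0,0,-0.144,0.0183,-0.0298,0.006,100, 0,0,-0.144,0.0183,-0.0298,0.006,100, 0,0,-0.144,0.0183,-0.0298,0.006,100, 0,0,-0.144,0.0183,-0.0298,0.006,100, 0,0,-0.144,0.0183,-0.0298,0.006,100, 0,0,-0.144,0.0183,-0.0298,0.003,100, 0,0,-0.144,0.0183,-0.0298,0.003,100, 0,0,-0.144,0.0183,-0.0298,0.003,100, 0,0,-0.144,0.0183,-0.0298,0.003,100, 0,0,-0.144,0.0183,-0.0298,0.003,100, 0,0,-0.144,0.0183,-0.0298,0,100, 0,0,-0.144,0.0183,-0.0298,0,100, 0,0,-0.144,0.0183,-0.0298,0,100, 0,0,-0.144,0.0183,-0.0298,0,100, 0,0,-0.144,0.0183,-0.0298,0,100]' 30
python3 -m crank '[0,0,0,0,0,0,100,0,0,0,0,0,0,100]'; python3 -c "
from h import *
o=observe();R=o['tool_rot'];print(o['q'],np.degrees(np.arctan2(R[1,0],R[0,0])),o['ft_force'])"
```

```text
time_s: 2.1
position: [0.531, -0.0726, 0.32]
tool_rot: [[-0.048, -0.999, -0.001], [-0.999, 0.048, 0.0], [-0.0, 0.001, -1.0]]
ft_force: [0.8, 0.3, 0.2]
grip_width: 0.0853
time_s: 2.3
position: [0.5304, -0.0714, 0.3196]
tool_rot: [[-0.042, -0.999, -0.001], [-0.999, 0.042, 0.001], [-0.001, 0.001, -1.0]]
ft_force: [0.5, 0.2, -0.5]
grip_width: 0.0855
[-2.03557456e+01  1.79262553e+01  6.80258273e+01  1.32592216e-02
  9.41375754e+01  7.20327036e+01] -92.38753133728244 [ 0.46764937  0.24769937 -0.49268716]
```

```bash
python3 -m crank '[0,0,0,0,-0.001,-0.03,60, 0,0,0,0,0,-0.03,60, 0,0,0,0,0,-0.03,60, 0,0,0,0,0,-0.02,60, 0,0,0,0,0,-0.012,60, 0,0,0,0,0,0,60]'
python3 -m crank '[0,0,0,0,0,0,0, 0,0,0,0,0,0,0, 0,0,0,0,0,0,0, 0,0,0,0,0,0,0, 0,0,0,0,0,0,0, 0,0,0,0,0,0,0, 0,0,0,0,0,0,0, 0,0,0,0,0,0,0]' 40; python3 -c "
from h import *
snap('side','pics/s1.png');d=load('pics/s1.npy');cv2.imwrite('pics/s1c.png',cv2.resize(d['frame'][120:320,200:420],None,fx=3,fy=3)[:,:,::-1])"
```

```text
time_s: 2.9
position: [0.5294, -0.0708, 0.1972]
tool_rot: [[-0.04, -0.999, -0.003], [-0.999, 0.04, 0.001], [-0.001, 0.003, -1.0]]
ft_force: [0.3, 0.4, 0.2]
grip_width: 0.0513
time_s: 3.7
position: [0.5307, -0.0725, 0.1995]
tool_rot: [[-0.042, -0.999, 0.002], [-0.999, 0.042, -0.001], [0.001, -0.002, -1.0]]
ft_force: [-3.6, -2.6, 5.4]
grip_width: 0.0132
```

View pics/s1c.png

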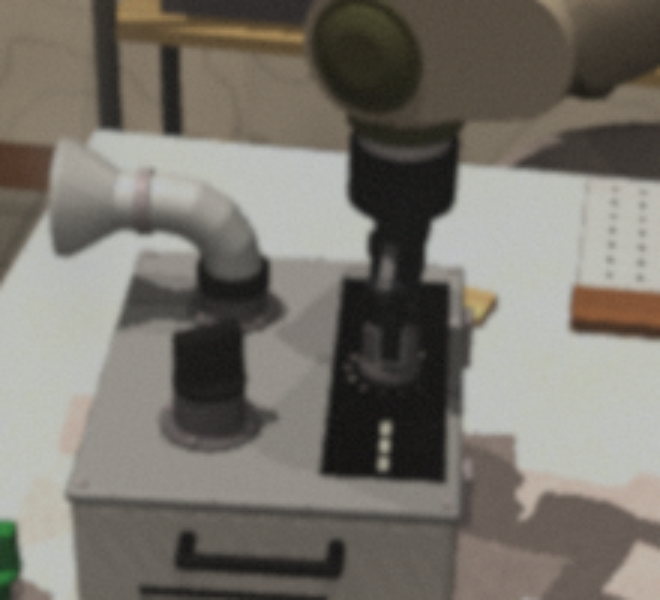

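The jaws hold the knob bar (crop 390,345), 13 mm wide. Now I turn it anticlockwise (+z).

```bash
python3 -m crank '[0,0,0.12,0,0,0,0, 0,0,0.12,0,0,0,0, 0,0,0.12,0,0,0,0, 0,0,0.12,0,0,0,0, 0,0,0.12,0,0,0,0, 0,0,0.12,0,0,0,0, 0,0,0.12,0,0,0,0, 0,0,0.12,0,0,0,0, 0,0,0.12,0,0,0,0, 0,0,0.12,0,0,0,0, 0,0,0.12,0,0,0,0, 0,0,0.12,0,0,0,0, 0,0,0.12,0,0,0,0, 0,0,0.12,0,0,0,0, 0,0,0.12,0,0,0,0, 0,0,0.12,0,0,0,0, 0,0,0.12,0,0,0,0, 0,0,0.12,0,0,0,0, 0,0,0.12,0,0,0,0, 0,0,0,0,0,0,0]'
cat > st.py <<'E'
from h import *
np.set_printoptions(precision=4,suppress=True)
o=observe();R=o['tool_rot'];print(o['time_s'],o['position'],"psi",np.degrees(np.arctan2(R[1,0],R[0,0])),"q6",o['q'][5],"F",o['ft_force'],"T",o['wrist_torque'],o['grip_width'])
E
python3 st.py
```

```text
time_s: 5.75
position: [0.5337, -0.0743, 0.1996]
tool_rot: [[0.784, 0.621, 0.009], [0.621, -0.784, -0.005], [0.004, 0.009, -1.0]]
ft_force: [13.8, -7.7, -2.6]
grip_width: 0.0131
5.75 [ 0.5337 -0.0743  0.1996] psi 38.37280528337801 q6 -58.84751890698561 F [13.8029 -7.6504 -2.5672] T [-1.4559 -2.0215  0.0679] 0.013129462836892114
```

```bash
python3 -m crank '[0,0,0.08,0,0,0,0, 0,0,0.06,0,0,0,0, 0,0,0,0,0,0,0]'; python3 st.py;  python3 -m crank '[0,0,0.06,0,0,0,0, 0,0,0,0,0,0,0]' >/dev/null; python3 st.py; python3 -m crank '[0,0,0.06,0,0,0,0, 0,0,0,0,0,0,0]' >/dev/null; python3 st.py
```

```text
time_s: 6.05
position: [0.5339, -0.0741, 0.1996]
tool_rot: [[0.691, 0.723, 0.01], [0.723, -0.691, -0.004], [0.004, 0.01, -1.0]]
ft_force: [14.8, -7.3, -3.9]
grip_width: 0.0131
6.05 [ 0.5339 -0.0741  0.1996] psi 46.30147691863937 q6 -66.77241998245535 F [14.8198 -7.3121 -3.927 ] T [-1.2836 -2.1909  0.0018] 0.013071408317018684
6.25 [ 0.534  -0.074   0.1996] psi 49.73370337273564 q6 -70.20284706955934 F [15.152  -7.141  -2.7615] T [-1.2117 -2.2762  0.0148] 0.013626969578997861
6.45 [ 0.5338 -0.0738  0.1997] psi 53.07117367565291 q6 -73.55155513779806 F [14.4383 -6.5153 -2.9066] T [-0.8959 -2.1224 -0.8561] 0.013194911897654803
```

Torque jumped to 0.86 N m at the predicted angle, so the knob is at its stop. I'll relieve the side load, open and rise.

```bash
python3 -m crank '[0,0,0,0.003,-0.001,0,0, 0,0,0,0,0,0,0]'; python3 st.py; python3 -m crank '[0,0,0,0,0,0,60, 0,0,0,0,0,0,60, 0,0,0,0,0,0,60, 0,0,0,0,0,0,60, 0,0,0,0,0,0.02,60, 0,0,0,0,0,0.04,60, 0,0,0,0,0,0.04,60, 0,0,0,0,0,0.04,60, 0,0,0,-0.01,0.04,0,100, 0,0,0,-0.02,0.05,0,100, 0,0,0,-0.02,0.05,0,100, 0,0,0,-0.02,0.05,0,100, 0,0,0,-0.02,0.05,0,100, 0,0,0,0,0,0,100]'
python3 - <<'E'
from h import *
d=snap('top','pics/t2.png');cv2.imwrite('pics/t2c.png',cv2.resize(d['frame'][155:300,235:415],None,fx=4,fy=4,interpolation=cv2.INTER_CUBIC)[:,:,::-1])
E
python3 st.py
```

```text
time_s: 6.65
position: [0.5342, -0.0739, 0.1996]
tool_rot: [[0.602, 0.799, 0.002], [0.799, -0.602, -0.001], [0.001, 0.003, -1.0]]
ft_force: [-0.1, -2.8, 6.4]
grip_width: 0.0134
6.65 [ 0.5342 -0.0739  0.1996] psi 53.001782730859844 q6 -73.45048094719903 F [-0.1266 -2.7847  6.3748] T [-0.3705  0.1424 -0.8789] 0.01341146984342
time_s: 8.05
position: [0.4468, 0.1568, 0.3389]
tool_rot: [[0.595, 0.804, 0.0], [0.804, -0.595, 0.001], [0.001, -0.0, -1.0]]
ft_force: [0.3, -0.6, -0.0]
grip_width: 0.0853
8.1 [0.4481 0.1547 0.3386] psi 53.389386209504835 q6 -48.699816222022164 F [ 0.6503 -0.5231  0.5265] T [ 0.0002  0.0634 -0.0269] 0.08517945981548512
```

View pics/t2c.png

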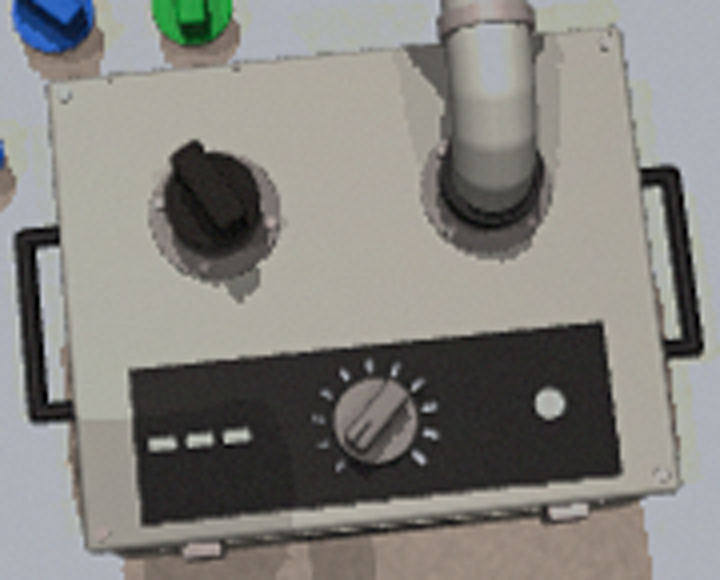

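The knob pointer now sits on the lower-left off tick (crop 360,440). On to the bung: jaws across its bar (bar yaw about 30°, so psi 120°).

```bash
python3 -m crank '[0,0,0.097,0.0167,-0.0128,0,100, 0,0,0.097,0.0167,-0.0128,0,100, 0,0,0.097,0.0167,-0.0128,0,100, 0,0,0.097,0.0167,-0.0128,0,100, 0,0,0.097,0.0167,-0.0128,0,100, 0,0,0.097,0.0167,-0.0128,0,100, 0,0,0.097,0.0167,-0.0128,0,100, 0,0,0.097,0.0167,-0.0128,0,100, 0,0,0.097,0.0167,-0.0128,0,100, 0,0,0.097,0.0167,-0.0128,0,100, 0,0,0.097,0.0167,-0.0128,0,100, 0,0,0.097,0.0167,-0.0128,0,100, 0,0,0,0,0,0,100, 0,0,0,0,0,0,100, 0,0,0,0,0,0,100]'; python3 st.py
```

```text
time_s: 9.6
position: [0.6492, -0.0012, 0.3385]
tool_rot: [[-0.496, 0.869, 0.0], [0.869, 0.496, 0.0], [0.0, 0.0, -1.0]]
ft_force: [-0.5, 0.2, 0.3]
grip_width: 0.0852
9.6 [ 0.6492 -0.0012  0.3385] psi 119.71477787178904 q6 -130.25195352734536 F [-0.4916  0.1523  0.3311] T [-0.016  -0.0126  0.0226] 0.08523337995096973
```

```bash
python3 -m crank '[0,0,0,-0.0042,0.0145,0,75, 0,0,0,0,0,-0.03,75, 0,0,0,0,0,-0.03,75, 0,0,0,0,0,-0.03,75, 0,0,0,0,0,-0.019,75, 0,0,0,0,0,0,75, 0,0,0,0,0,0,75]'; python3 st.py
python3 - <<'E'
from h import *
d=snap('side','pics/s3.png');cv2.imwrite('pics/s3c.png',cv2.resize(d['frame'][160:300,200:380],None,fx=4,fy=4,interpolation=cv2.INTER_CUBIC)[:,:,::-1])
E
```

```text
time_s: 10.3
position: [0.6453, 0.0143, 0.2305]
tool_rot: [[-0.498, 0.867, 0.001], [0.867, 0.498, -0.0], [-0.001, 0.001, -1.0]]
ft_force: [-0.9, -0.4, 0.9]
grip_width: 0.0642
10.3 [0.6453 0.0143 0.2305] psi 119.83795916490618 q6 -129.0589299719081 F [-0.9089 -0.3787  0.9427] T [-0.0368  0.0113  0.0105] 0.06418421607812799
```

View pics/s3c.png

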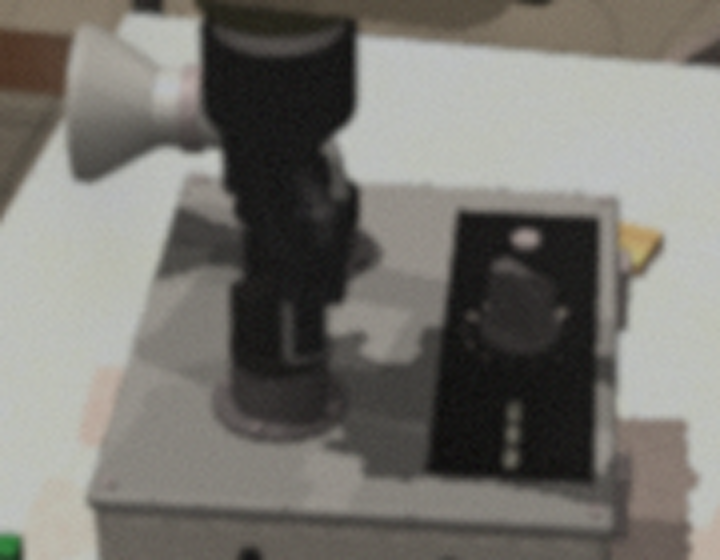

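The jaws straddle the bung bar above the spigot (crop 280,340). I close and read the forces.

```bash
python3 -m crank '[0,0,0,0,0,0,0, 0,0,0,0,0,0,0, 0,0,0,0,0,0,0, 0,0,0,0,0,0,0, 0,0,0,0,0,0,0, 0,0,0,0,0,0,0, 0,0,0,0,0,0,0, 0,0,0,0,0,0,0]' 80; python3 st.py
```

```text
time_s: 11.15
position: [0.6462, 0.0126, 0.2305]
tool_rot: [[-0.496, 0.868, 0.003], [0.868, 0.496, -0.001], [-0.003, 0.002, -1.0]]
ft_force: [3.3, -4.5, 5.9]
grip_width: 0.017
11.15 [0.6462 0.0126 0.2305] psi 119.75982174185205 q6 -129.09590087748984 F [ 3.311  -4.5456  5.893 ] T [-0.7585 -0.5215  0.0344] 0.016954147523370818
```

```bash
python3 -m crank '[0,0,-0.05,0.001,-0.0017,0,0, 0,0,-0.05,0,0,0,0, 0,0,-0.05,0,0,0,0, 0,0,-0.05,0,0,0,0]' >/dev/null; python3 st.py; python3 -m crank '[0,0,-0.05,0,0,0,0, 0,0,-0.05,0,0,0,0, 0,0,-0.05,0,0,0,0, 0,0,-0.05,0,0,0,0, 0,0,-0.05,0,0,0,0, 0,0,-0.05,0,0,0,0, 0,0,-0.05,0,0,0,0, 0,0,-0.05,0,0,0,0, 0,0,-0.05,0,0,0,0, 0,0,-0.05,0,0,0,0, 0,0,-0.05,0,0,0,0, 0,0,0,0,0,0,0]'; python3 st.py
```

```text
11.55 [0.6467 0.0126 0.2304] psi 108.27473792837495 q6 -117.66740487152106 F [1.016  2.1469 6.253 ] T [ 0.3662 -0.1372  0.0567] 0.016600694858252944
time_s: 12.75
position: [0.6469, 0.0121, 0.2304]
tool_rot: [[0.229, 0.973, 0.002], [0.973, -0.229, 0.0], [0.001, 0.002, -1.0]]
ft_force: [1.2, 0.5, 6.4]
grip_width: 0.0169
12.75 [0.6469 0.0121 0.2304] psi 76.76700098418009 q6 -86.18114923654916 F [1.2014 0.4581 6.4076] T [-0.0114 -0.2219 -0.0475] 0.016907130479826928
```

```bash
python3 -m crank '[0,0,0,0,0,0.002,0, 0,0,0,0,0,0.002,0, 0,0,0,0,0,0,0]'>/dev/null; python3 st.py;  python3 - <<'E'
from h import *
d=snap('side','pics/s4.png');cv2.imwrite('pics/s4c.png',cv2.resize(d['frame'][200:280,230:330],None,fx=6,fy=6,interpolation=cv2.INTER_CUBIC)[:,:,::-1])
E
```

```text
13.05 [0.6461 0.0121 0.233 ] psi 76.85378943283987 q6 -86.27063999189406 F [-1.1126  1.954  -0.9996] T [0.3302 0.1212 0.0131] 0.01690243078473202
```

View pics/s4c.png

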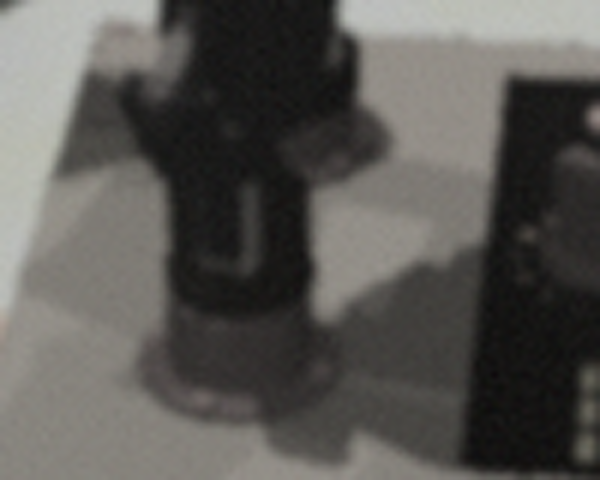

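The pull is only about 1 N (its weight), so the bung is free. Lift it.

```bash
python3 -m crank '[0,0,0,0,0,0.005,0, 0,0,0,0,0,0.01,0, 0,0,0,0,0,0.015,0, 0,0,0,0,0,0.015,0, 0,0,0,0,0,0.015,0, 0,0,0,0,0,0.015,0, 0,0,0,0,0,0.01,0, 0,0,0,0,0,0,0]'>/dev/null; python3 st.py; python3 -m crank '[0,0,0,-0.01,0.014,0,0, 0,0,0,-0.018,0.025,0,0, 0,0,0,-0.018,0.025,0,0, 0,0,0,-0.018,0.025,0,0, 0,0,0,-0.018,0.025,0,0, 0,0,0,-0.018,0.025,0,0, 0,0,0,-0.018,0.025,0,0, 0,0,0,-0.018,0.025,0,0, 0,0,0,-0.018,0.025,0,0, 0,0,0,-0.018,0.025,0,0, 0,0,0,-0.018,0.025,0,0, 0,0,0,-0.018,0.025,0,0, 0,0,0,-0.01,0.011,0,0, 0,0,0,0,0,0,0, 0,0,0,0,0,0,0, 0,0,0,0,0,0,0]'>/dev/null; python3 st.py
python3 - <<'E'
from h import *
d=snap('side','pics/s5.png');cv2.imwrite('pics/s5c.png',cv2.resize(d['frame'][200:480,200:480],None,fx=2.1,fy=2.1,interpolation=cv2.INTER_CUBIC)[:,:,::-1])
E
```

```text
13.9 [0.6467 0.0115 0.3203] psi 76.81949240024062 q6 -86.26689964650906 F [-0.4427  0.877  -0.4833] T [-0.0427 -0.0665 -0.0174] 0.01691362404060955
15.5 [0.4291 0.3109 0.3181] psi 76.76022273252197 q6 -53.643299337512936 F [-0.5632  0.5316 -1.1448] T [ 0.0192  0.0061 -0.0547] 0.01675905763024751
```

View pics/s5c.png

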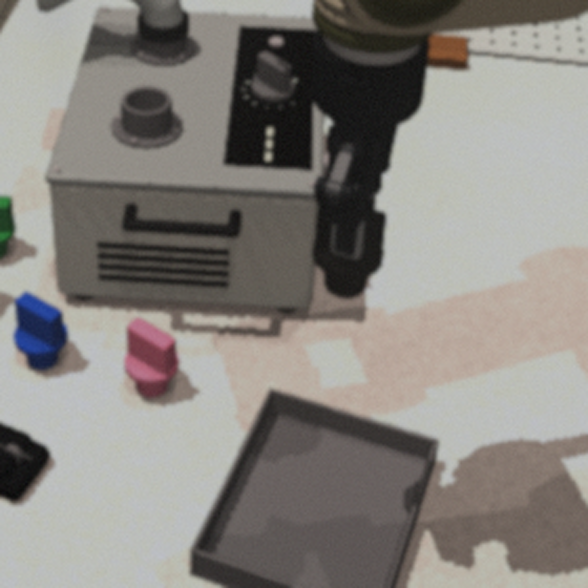

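The spigot at (147,110) is empty. The bung is held upright above the tray, and the knob stands at off. Descend.

```bash
python3 -m crank '[0,0,0,0,0,-0.02,0, 0,0,0,0,0,-0.03,0, 0,0,0,0,0,-0.03,0, 0,0,0,0,0,-0.03,0, 0,0,0,0,0,-0.03,0, 0,0,0,0,0,-0.03,0, 0,0,0,0,0,-0.03,0, 0,0,0,0,0,-0.02,0, 0,0,0,0,0,-0.015,0, 0,0,0,0,0,-0.01,0, 0,0,0,0,0,-0.005,0, 0,0,0,0,0,0,0, 0,0,0,0,0,0,0]'>/dev/null; python3 st.py
python3 - <<'E'
from h import *
s=load('pics/s5.npy'); print(proj(s,[.43,.312,.004]))
d=snap('side','pics/s6.png');cv2.imwrite('pics/s6c.png',cv2.resize(d['frame'][300:480,260:440],None,fx=3,fy=3,interpolation=cv2.INTER_CUBIC)[:,:,::-1])
E
```

```text
16.85 [0.4289 0.3117 0.0689] psi 76.82460742474234 q6 -53.616037712249714 F [-0.6397  0.4476 -1.0006] T [-0.0104  0.0093 -0.0214] 0.016938325765222823
(np.float64(353.4508584586858), np.float64(441.8335769714737))
```

View pics/s6c.png

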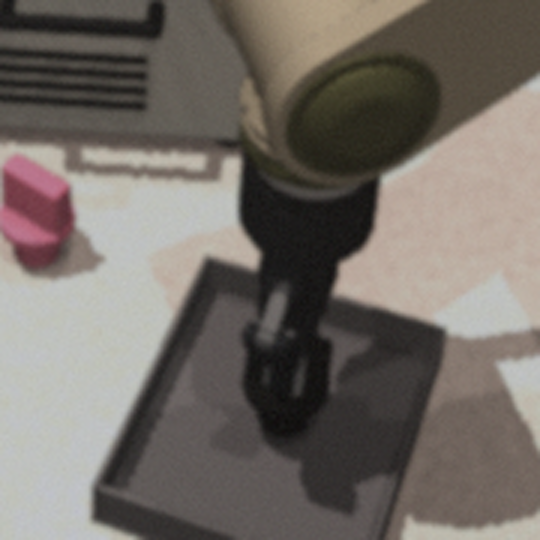

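The bung hangs just above the middle of the tray floor, with its foot near (280,425). Lower slowly to contact.

```bash
python3 -m crank '[0,0,0,0,0,-0.003,0, 0,0,0,0,0,-0.003,0, 0,0,0,0,0,-0.002,0, 0,0,0,0,0,0,0]'>/dev/null; python3 st.py; python3 -m crank '[0,0,0,0,0,-0.001,0, 0,0,0,0,0,-0.001,0, 0,0,0,0,0,0,0]'>/dev/null; python3 st.py; python3 -m crank '[0,0,0,0,0,-0.001,0,0,0,0,0,0,0,0]'>/dev/null; python3 st.py
```

```text
17.3 [0.4283 0.3116 0.06  ] psi 76.83592581487461 q6 -53.6122169369544 F [ 0.2797 -0.9954 -1.8209] T [ 0.0383 -0.0323  0.0053] 0.016898911422516656
17.6 [0.4285 0.3117 0.0584] psi 76.83338692972563 q6 -53.60949939320613 F [-0.6663  0.594   0.8404] T [-0.0214  0.0346 -0.0133] 0.016917881299727062
17.8 [0.4285 0.3118 0.0584] psi 76.8429985593733 q6 -53.60932467814791 F [-3.5076 -1.6327 11.2233] T [-0.2815  0.5814 -0.0057] 0.016815675749709172
```

The foot is on the floor at 0.0584, as predicted. I ease off half a millimetre and open gradually.

```bash
python3 -m crank '[0,0,0,0,0,0.0007,0, 0,0,0,0,0,0,0, 0,0,0,0,0,0,22, 0,0,0,0,0,0,24, 0,0,0,0,0,0,28, 0,0,0,0,0,0,35, 0,0,0,0,0,0,45, 0,0,0,0,0,0,60, 0,0,0,0,0,0,70, 0,0,0,0,0,0,70, 0,0,0,0,0,0.005,70, 0,0,0,0,0,0.01,70, 0,0,0,0,0,0.02,70, 0,0,0,0,0,0.03,70, 0,0,0,0,0,0.04,70, 0,0,0,0,0,0.04,70]' 20 ; python3 -m crank '[0,0,0,-0.02,0.02,0.03,70, 0,0,0,-0.02,0.03,0.02,70, 0,0,0,-0.02,0.04,0,70, 0,0,0,-0.02,0.04,0,70, 0,0,0,-0.02,0.04,0,70, 0,0,0,-0.02,0.04,0,70, 0,0,0,0,0,0,70, 0,0,0,0,0,0,70, 0,0,0,0,0,0,70]'
python3 - <<'E'
from h import *
d=snap('side','pics/s7.png');t=snap('top','pics/t7.png')
a=cv2.resize(d['frame'][200:480,180:460],(400,400));b=cv2.resize(t['frame'][140:360,110:330],(400,400))
cv2.imwrite('pics/f7.png',np.hstack([a,b])[:,:,::-1])
a=load('pics/top0.npy')['frame'].astype(int);df=(abs(a-t['frame']).sum(2)>90)
for n,(u,v) in dict(mouse=(175,190),cap=(447,209),blb=(479,264),bla=(484,337)).items(): print(n,df[v-28:v+28,u-22:u+22].sum())
E
python3 st.py
```

```text
time_s: 19.4
position: [0.4281, 0.3116, 0.2053]
tool_rot: [[0.228, 0.974, 0.0], [0.974, -0.228, 0.0], [0.0, 0.0, -1.0]]
ft_force: [0.9, 1.4, -1.0]
grip_width: 0.0598
time_s: 20.3
position: [0.3088, 0.5209, 0.2535]
tool_rot: [[0.229, 0.974, 0.0], [0.974, -0.229, -0.0], [0.0, 0.0, -1.0]]
ft_force: [0.7, -0.4, -0.5]
grip_width: 0.06
mouse 0
cap 0
blb 0
bla 0
20.4 [0.3092 0.5208 0.2535] psi 76.74000606879943 q6 -28.621830605681414 F [0.2447 0.1474 0.2287] T [ 0.0326  0.0034 -0.038 ] 0.05978519511408333
```

View pics/f7.png

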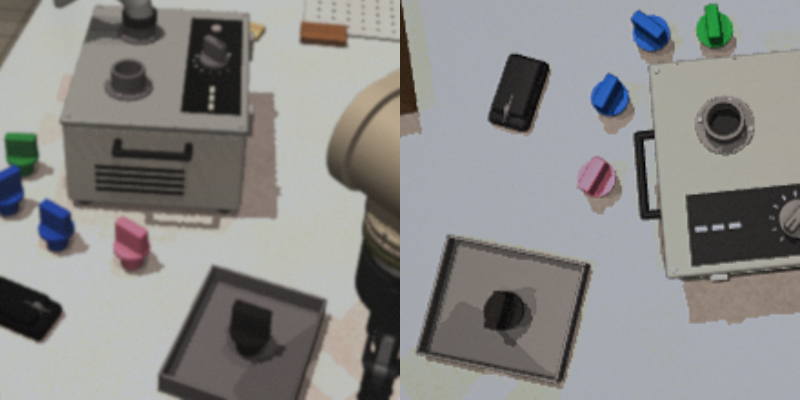

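The bung stands upright mid-tray: (250,325) in the side half of the picture, (505,310) in the top half. The spigot is empty, the knob is at off and the robot is clear.

```bash
python3 -c "
from rig import *
print(close_job())"
```

```text
the job is handed in; nothing more can be done
None
```

The job is done and handed in at about 20 s of the 72 s allowed. No check failed or disagreed.

- **Fan knob:** I turned it about 143° anticlockwise. The wrist torque jumped to 0.86 N m at the predicted off angle, and the picture afterwards shows the pointer on the off tick.
- **Bung:** I twisted it about 0.75 rad in its seat, after which it lifted with only about 1 N. I then lowered it onto the tray floor until it made contact, at 11 N at most, and released it.
- **Last pictures:** the bung stands upright in the middle of the parts tray, the spare inlet is empty and the knob is still at off. The top view shows no change at the mouse, lens cap or either wooden blank, and the look-alikes are where they were. The arm is clear of everything.

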